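# Select the green feed on a wood feeder's gated gear lever

## Task

Set the feed drive to the speed marked green: gently push the red-knobbed lever out of the middle slot, across the gate and fully home into the slot end between the two green strips. Only push it, never grip the knob, and do not run the lever home into the blue, yellow or white slot on the way. Leave the glue bottle, sanding block and wood offcut where they are, and let go of the lever at the end.

Things in the scene. Friction and masses are not known exactly. Their poses are not given: they have to be found in the camera images.
- feedbox: Light grey drive unit 240 x 220 mm, 147 mm high, fixed on the bench (place and yaw vary); origin at the centre of its underside, x away from the robot at yaw 0, y to the left, z up. A grey motor (116 mm across, up to 148 mm high) sticks out 140 mm on the +x side, a black rubber roller (84 mm across, axis at x = 50, z = 75 mm) on the +y side out to y = 234 mm.
- gate_centre (a point): Centre of the top face (153 mm above the bench) of the 6 mm dark grey gate plate on the box, 132 (x) by 136 (y) mm; axes as the box. Cut through it: three parallel slots along x, centred on y = +34, 0, -34 mm, each 18 mm wide, from x = -40 to +40 mm, joined in the middle by one cross slot along y, 22 mm wide.
- lever: The lever: steel stem 12 mm across with the red knob on top. Origin at its pivot, 30 mm above the bench in the middle of the box; z along the lever. With s, c sine and cosine, its direction in the box frame is (s(along), s(across) c(along), c(across) c(along)). Friction holds it where it is left; moving it takes about 2.5 N at the knob, a little more when fast.
- across (a joint): Sideways lean of the lever, rad: 0 in the middle slot, + leans to the box's +y. Stops at +-0.284; centred in the outer slots at +-0.276. Starts at 0.
- along (a joint): Fore-and-aft lean of the lever, rad: 0 in the cross slot, + leans to the box's +x. Stops at +-0.25, which is home in a slot. Starts anywhere from stop to stop, in the middle slot. The lever can pass sideways only while its stem is within the cross slot (lean under about 0.035).
- knob (a point): Centre of the red knob: a cylinder along the lever with rounded rims, 36 mm across, 50 mm tall, 210 mm from the pivot (240 mm above the bench when upright, its top 265 mm). It travels +-52 mm fore and aft and about +-57 mm sideways.
- stem (a point): Point on the stem's axis, 128.7 mm from the pivot: it lies in the gate plate's mid plane when the lever is home in an outer slot (9 mm above it when upright).
- mark_green: Pair of green strips, each 36 (x) x 12 (y) x 1.6 mm, on the gate plate's top face on both sides of one of the four outer slot ends (which one varies). Origin on that face midway between the strips, where the stem stands when home there: x = +-31.8, y = +-34 mm in the box frame; axes as the box. This is the wanted slot.
- mark_blue: Pair of blue strips, each 36 (x) x 12 (y) x 1.6 mm, on the gate plate's top face on both sides of one of the four outer slot ends (which one varies). Origin on that face midway between the strips, where the stem stands when home there: x = +-31.8, y = +-34 mm in the box frame; axes as the box. Not the wanted slot.
- mark_yellow: Pair of yellow strips, each 36 (x) x 12 (y) x 1.6 mm, on the gate plate's top face on both sides of one of the four outer slot ends (which one varies). Origin on that face midway between the strips, where the stem stands when home there: x = +-31.8, y = +-34 mm in the box frame; axes as the box. Not the wanted slot.
- mark_white: Pair of white strips, each 36 (x) x 12 (y) x 1.6 mm, on the gate plate's top face on both sides of one of the four outer slot ends (which one varies). Origin on that face midway between the strips, where the stem stands when home there: x = +-31.8, y = +-34 mm in the box frame; axes as the box. Not the wanted slot.
- glue_bottle: White round bottle, 60 mm across, 150 mm tall, loose, upright on the bench; origin at the centre of its underside. To be left alone.
- sanding_block: Cork sanding block 110 x 60 x 35 mm, loose on the bench; origin at the centre of its underside. To be left alone.
- offcut: Pale wood offcut 45 x 120 x 30 mm, loose on the bench; origin at the centre of its underside. To be left alone.

How it is judged:
By the outcome, as a careful person would: the job done as asked, in the order asked, and still so for the second after the job is handed in, with the robot touching nothing.
It also fails if it takes over 56 s, if anything falls off the work surface, if the arm or the gripper's body presses on something with over 40 N, if the wrist force passes 120 N, or if a joint passes its speed limit or range.

## Robot

A 7-joint arm with a two-finger parallel gripper is mounted at the origin on the work surface. World frame = base frame: x ahead of the robot, y to its left, z up, the work surface at z = 0. Lengths are in m, angles in rad, forces in N, time in s.
With the tool pointing down it reaches from about 0.4 to 0.875 m from the base axis. Payload 6.5 kg.
Tool frame: the origin (TCP) lies at the very end of the fingers, on their centre line; the grasp point (between the pads) lies 19 mm behind it; z points along the fingers, y is the direction in which the jaws open and shut (so a half turn about z gives the same grasp; the last joint's range is limited). The gripper opens to 88 mm and grips with 3 to 60 N. Pads are 18 mm wide; open, the fingers measure 123 mm over their backs; the gripper's body (75 mm by 187 mm) begins 45 mm behind the grasp point.
Start: joints at [1.06, 0.536, -0.004, 1.538, 0.003, 1.067, -0.071], TCP at [0.28, -0.587, 0.211] pointing down, gripper open.
Joint ranges: [-2.7, 2.7], [-0.37, 2.16], [-1.27, 1.26], [0.24, 2.4], [-1.31, 4.45], [0.19, 1.91], [-2.76, 2.76]. Speed limits (rad/s): [2.39, 2.39, 3.14, 3.14, 3.14, 3.14, 3.14].

## Interface

Orientations are given as [roll, pitch, yaw] about the fixed x, y, z axes, in that order (R = Rz(yaw) Ry(pitch) Rx(roll)).
In Python, from rig import telemetry, viewer, ticket gives the robot as it stands. The module is installed in compiled form; this text tells all that it offers.
- The arm moves only by the tool carry_out, never from a script. Its argument "series" is a list of rows, each a list of 7 numbers: the gripper's target within -1 to 1 (shut at 1, half-way at 0, fully open at -1), then the shift along the world's x, y, z in m, then the turn, a rotation vector about the world's x, y, z in rad. In form: [[fingers, tx, ty, tz, ax, ay, az], ...]. A call has 1 to 12 rows; each row shifts and turns the commanded pose from where the row before left it; what a row does not reach is not made up. A row lasts 1/12 s, in which the tool goes at most 41.7 mm and 7.16 degrees, less where a joint would pass 70% of its speed; a pose out of reach is approached as far as the arm can. A call with a gripper value outside its range is refused whole. The fingers move at their own pace and stop on an object; "force" is the grip in N (left out, the last holds). Time passes only in rows, so rows that do not move let the fingers close. It gives the time, the measured TCP pose, the force and the opening at its end, in the units of the state.
- telemetry.observe(): the state, without advancing time (a new reading comes with each control period).
- viewer.capture(name): name is "side" or "top" or "wrist"; returns a dict with "color" (384x512x3 uint8, red, green, blue), "K" (3x3 intrinsics, pixels), "R" (3x3) and "t" (3): a world point X has camera coordinates R X + t. Camera axes: x right, y down, z forward; pixel columns grow to the right and rows downward; lengths in m; the calibration is good to about 2 mm. A picture is of the moment at which its call begins. There is no depth.
- ticket.job_done(): hands the job in, once; it reports no verdict.
The state is a dict: "t": time; "q": joint angles; "qd": joint speeds; "tau": joint torques, N m; "eef_pos": TCP position; "tcp_rot": TCP orientation; "wrist_force": force on the tool from outside, world axes, zero at the start; "ft_torque": the same for the moment, N m; "gripper_width": finger opening in m.
Only numpy, scipy, OpenCV 4.12 (cv2) and the standard library are available. Lean on these libraries where they do the work, as an engineer would, in place of code of your own. Each camera call takes 0.05 s, during which the arm holds its last target.

## Working session

There is one attempt and no reset: what is moved stays moved. The work goes in short steps, Python scripts to look and compute and a tool call to move; the robot and the scene stay as the last step left them, time stands still between calls to the robot, and variables do not carry over. Pictures are saved under pics/ and viewed, and the job is handed in when it is done.

Besides the shell and the picture viewer there is one more tool, called after "Request:" in YAML: its name, and indented under it one key for each argument. carry_out: Moves the arm, as the interface text tells. Its arguments: {"type":"object","properties":{"series":{"type":"array"},"force":{"type":"number"}},"required":["series"]}

```bash
mkdir -p pics; python3 - <<'E'
from rig import telemetry, viewer
import cv2,numpy as np,pickle
d={}
for n in ["side","top","wrist"]:
    c=viewer.capture(n); d[n]=c
    cv2.imwrite(f"pics/{n}0.png",cv2.resize(c["color"][:,:,::-1],(768,576),interpolation=cv2.INTER_CUBIC))
    print(n,c["K"].tolist(),np.round(-c["R"].T@c["t"],3))
pickle.dump(d,open("d0.pkl","wb"))
s=telemetry.observe();print({k:np.round(v,3).tolist() for k,v in s.items()})
E
```

```text
side [[461.9992515868291, 0.0, 255.063346526294], [0.0, 461.9992515868291, 193.14920657700327], [0.0, 0.0, 1.0]] [-0.066  0.263  0.925]
top [[478.77119204246753, 0.0, 250.98489347265206], [0.0, 478.77119204246753, 190.3155636159977], [0.0, 0.0, 1.0]] [0.344 0.033 1.183]
wrist [[265.9415603363885, 0.0, 256.6137593480245], [0.0, 265.9415603363885, 187.2569855842062], [0.0, 0.0, 1.0]] [ 0.344 -0.556  0.383]
{'t': 0.15, 'q': [1.06, 0.537, -0.004, 1.539, 0.003, 1.067, -0.071], 'qd': [-0.002, -0.002, 0.001, -0.002, 0.001, -0.0, -0.001], 'tau': [0.001, -57.133, 0.992, -25.183, -0.056, 0.015, 0.0], 'eef_pos': [0.279, -0.586, 0.21], 'tcp_rot': [-3.14, 0.0, 0.445], 'wrist_force': [-0.249, -0.119, 0.446], 'ft_torque': [0.076, -0.001, 0.041], 'gripper_width': 0.088}
```

View pics/top0.png

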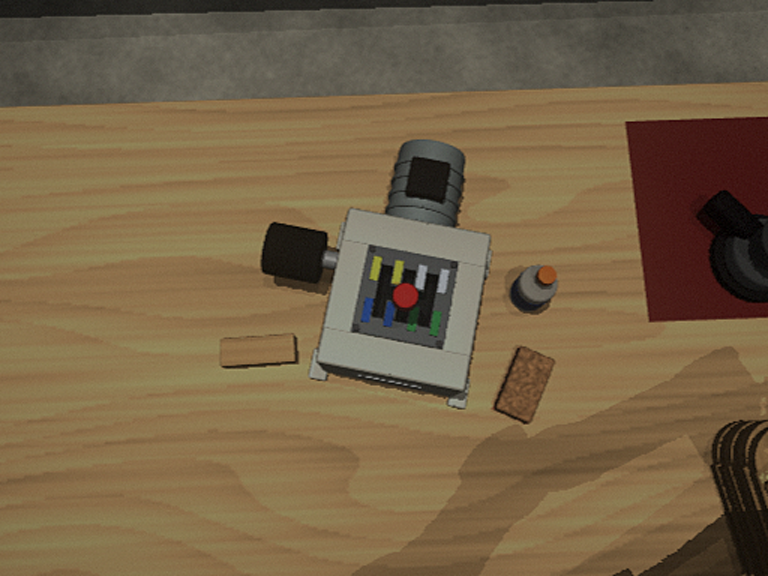

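View pics/side0.png

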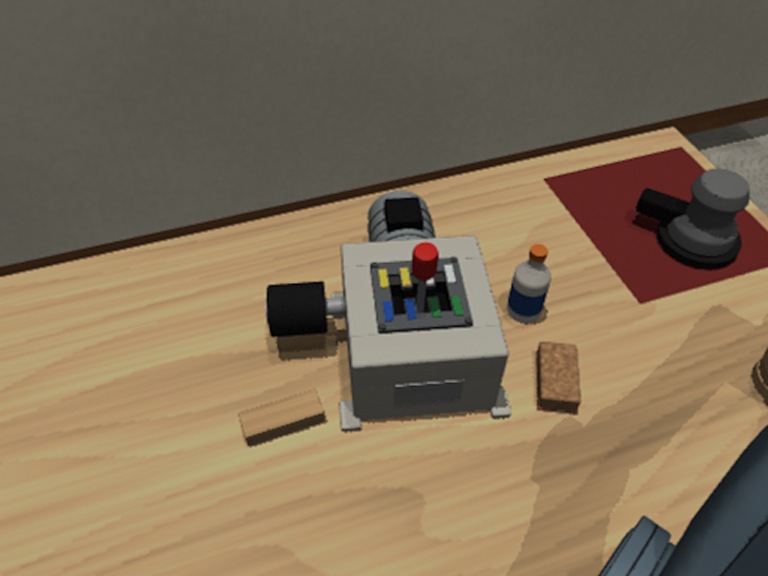

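The top view shows green at the lower right of the gate (about 412,320 and 436,324), blue lower left, yellow upper left and white upper right. The knob is at (405,296), the glue bottle at (535,290) and the sanding block at (525,385). I'll fit the box pose next.

```bash
python3 - <<'E'
import cv2,numpy as np,pickle
d=pickle.load(open("d0.pkl","rb"))
for n in ["side","top"]:
    c=d[n];print(n,np.round(c["R"],3).tolist())
    for P in [(0,0,0),(.5,0,0),(.5,.2,0),(.5,-.2,0),(.279,-.586,.21)]:
        p=c["K"]@(c["R"]@np.array(P)+c["t"]);print(P,np.round(p[:2]/p[2]*1.5,0))
c=d["top"]["color"][:,:,::-1]
cv2.imwrite("pics/topc.png",cv2.resize(c[130:270,195:335],(800,800*140//140),interpolation=cv2.INTER_CUBIC)[:600] if 0 else cv2.resize(c[135:265,200:340],(700,650))[:600])
s=d["side"]["color"][:,:,::-1]
cv2.imwrite("pics/sidec.png",cv2.resize(s[150:290,220:350],(557,600)))
E
```

```text
side [[-0.331, -0.943, 0.012], [-0.712, 0.242, -0.659], [0.619, -0.227, -0.752]]
(0, 0, 0) [570. 724.]
(0.5, 0, 0) [414. 379.]
(0.5, 0.2, 0) [292. 415.]
(0.5, -0.2, 0) [526. 347.]
(0.279, -0.586, 0.21) [881. 304.]
top [[-0.038, -0.999, 0.002], [-0.977, 0.037, -0.21], [0.21, -0.01, -0.978]]
(0, 0, 0) [405. 672.]
(0.5, 0, 0) [391. 343.]
(0.5, 0.2, 0) [270. 347.]
(0.5, -0.2, 0) [511. 338.]
(0.279, -0.586, 0.21) [847. 472.]
```

View pics/topc.png

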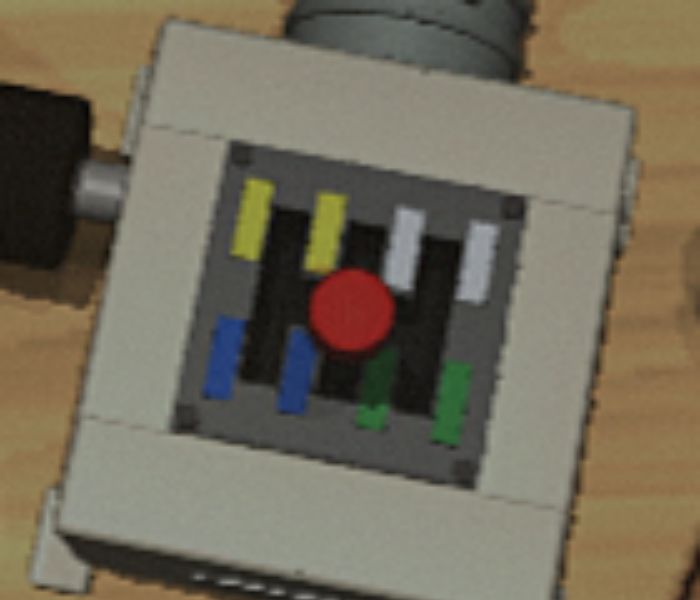

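View pics/sidec.png

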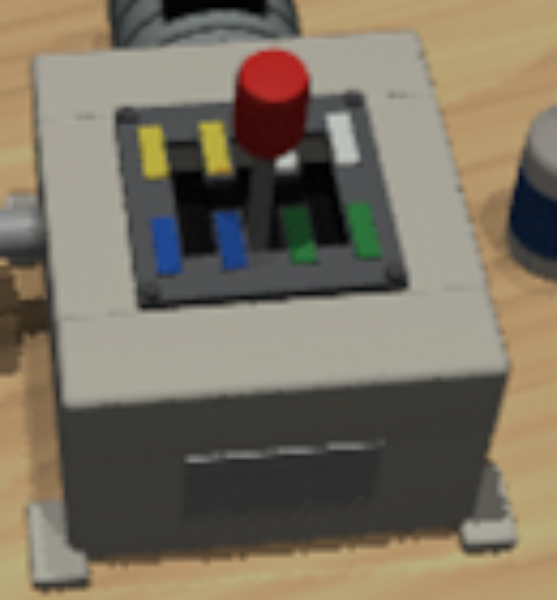

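```bash
cat > h.py <<'E'
import numpy as np
from scipy.optimize import least_squares
def proj(c,P):
    p=c["K"]@(c["R"]@np.asarray(P,float)+c["t"]);return p[:2]/p[2]
def rot(y):return np.array([[np.cos(y),-np.sin(y),0],[np.sin(y),np.cos(y),0],[0,0,1]])
def lever(al,ac,L):
    s,c=np.sin,np.cos
    return np.array([0,0,.03])+L*np.array([s(al),s(ac)*c(al),c(ac)*c(al)])
E
python3 - <<'E'
from h import *
import pickle
d=pickle.load(open("d0.pkl","rb"))
T=lambda u,v:np.array([200+u/5,135+v/5])
S=lambda u,v:np.array([220+u/4.285,150+v/4.285])
a,b,z=.066,.068,.153
A,B,Z=.12,.11,.147
obs=[("top",T(232,140),(a,b,z)),("top",T(527,198),(a,-b,z)),("top",T(476,490),(-a,-b,z)),("top",T(176,432),(-a,b,z)),
("top",T(165,20),(A,B,Z)),("top",T(632,108),(A,-B,Z)),("top",T(60,530),(-A,B,Z)),
("side",S(116,110),(a,b,z)),("side",S(362,92),(a,-b,z)),("side",S(407,288),(-a,-b,z)),("side",S(140,307),(-a,b,z)),
("side",S(35,55),(A,B,Z)),("side",S(420,33),(A,-B,Z)),("side",S(507,373),(-A,-B,Z)),("side",S(67,408),(-A,B,Z))]
def res(p,sel=("top","side")):
    return np.concatenate([proj(d[n],rot(p[2])@np.array(P)+[p[0],p[1],0])-uv for n,uv,P in obs if n in sel])
for sel in [("top",),("side",),("top","side")]:
    r=least_squares(res,[.55,0,-.2],args=(sel,));print(sel,np.round(r.x,4),np.round(np.abs(r.fun).max(),2),np.sqrt((r.fun**2).mean()))
p=r.x
for al in np.arange(-.1,.11,.05):
    k=lambda L:rot(p[2])@lever(al,0,L)+[p[0],p[1],0]
    print(al,"top",(proj(d["top"],k(.235))-[200,135])*5,"side top",(proj(d["side"],k(.235))-[220,150])*4.285,"bot",(proj(d["side"],k(.185))-[220,150])*4.285)
np.save("pose.npy",p)
E
```

```text
('top',) [ 0.547  -0.0206 -0.2271] 1.84 0.9169186787415627
('side',) [ 0.5448 -0.0192 -0.2387] 1.85 0.8314765344071042
('top', 'side') [ 0.5461 -0.0199 -0.2337] 2.11 0.9646266422752441
-0.1 top [352.5138813  318.17917883] side top [276.47827973  75.20791795] bot [268.87006528 139.39919482]
-0.05 top [358.17387904 288.96653984] side top [272.9666948   56.15735913] bot [266.26044601 124.64266735]
0.0 top [363.75906814 260.10274149] side top [269.42778504  38.23210917] bot [263.62211068 110.66241126]
0.05000000000000002 top [369.24579904 231.71025911] side top [265.87598966  21.47543934] bot [260.96496639  97.49428059]
0.1 top [374.61133788 203.90706261] side top [262.32520847   5.92242117] bot [258.29868321  85.16912327]
```

Box at about (0.546, -0.020) with yaw -0.234. The lever leans about -0.09 in the middle slot. Green is at box (-x, -y). The plan is to use the shut fingers as a pusher: +x first, then -y, then -x. I start by rising and going over.

Request:
carry_out:
  series:
    - [1, 0, 0, 0.04, 0, 0, 0]
    - [1, 0, 0, 0.04, 0, 0, 0]
    - [1, 0, 0, 0.04, 0, 0, 0]
    - [1, 0.01, 0.032, 0, 0, 0, -0.05]
    - [1, 0.01, 0.032, 0, 0, 0, -0.05]
    - [1, 0.01, 0.032, 0, 0, 0, -0.05]
    - [1, 0.01, 0.032, 0, 0, 0, -0.05]
    - [1, 0.01, 0.032, 0, 0, 0, -0.05]
    - [1, 0.01, 0.032, 0, 0, 0, -0.05]
    - [1, 0.01, 0.032, 0, 0, 0, -0.05]
    - [1, 0.01, 0.032, 0, 0, 0, -0.05]
    - [1, 0.01, 0.032, 0, 0, 0, -0.05]
  force: 10

```text
t: 1.15
eef_pos: [0.3697, -0.297, 0.3307]
tcp_rot: [3.142, 0.0, -0.008]
wrist_force: [0.9, -0.1, 0.6]
gripper_width: 0.0101
```

Request:
carry_out:
  series:
    - [1, 0.01, 0.032, 0, 0, 0, -0.05]
    - [1, 0.01, 0.032, 0, 0, 0, -0.05]
    - [1, 0.01, 0.032, 0, 0, 0, -0.05]
    - [1, 0.01, 0.032, 0, 0, 0, -0.05]
    - [1, 0.01, 0.032, 0, 0, 0, -0.03]
    - [1, 0.01, 0.032, 0, 0, 0, 0]
    - [1, 0.01, 0.032, 0, 0, 0, 0]
    - [1, 0.01, 0.032, 0, 0, 0, 0]
    - [1, 0.01, 0.032, 0, 0, 0, 0]
    - [1, 0, 0.01, 0, 0, 0, 0]
    - [1, 0, 0, 0, 0, 0, 0]

```text
t: 2.07
eef_pos: [0.4596, 0.0023, 0.3307]
tcp_rot: [-3.141, 0.001, -0.23]
wrist_force: [-0.5, -0.4, -0.6]
gripper_width: 0.0004
```

```bash
python3 - <<'E'
from rig import telemetry, viewer
import cv2,numpy as np,pickle
c=viewer.capture("wrist");pickle.dump(c,open("w1.pkl","wb"))
cv2.imwrite("pics/w1.png",cv2.resize(c["color"][:,:,::-1],(768,576),interpolation=cv2.INTER_CUBIC))
c=viewer.capture("side")
cv2.imwrite("pics/s1.png",cv2.resize(c["color"][:,:,::-1],(768,576),interpolation=cv2.INTER_CUBIC))
E
```

```text
(no output)
```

View pics/w1.png

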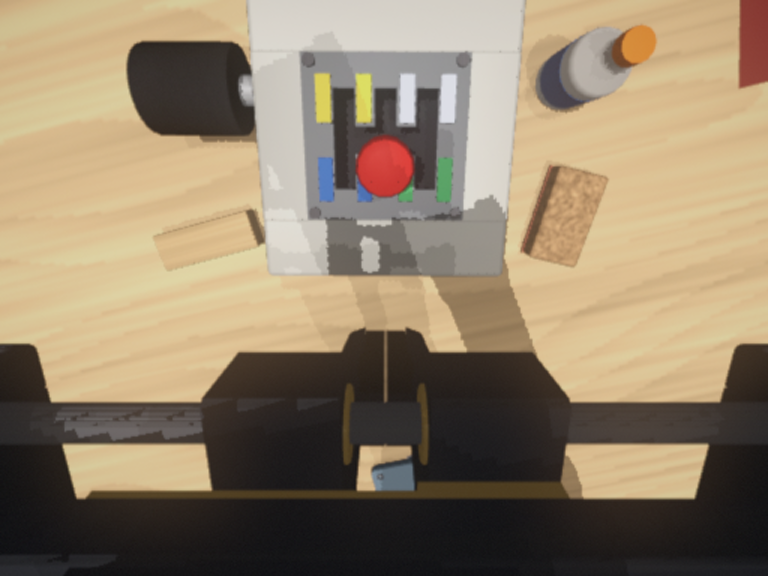

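View pics/s1.png

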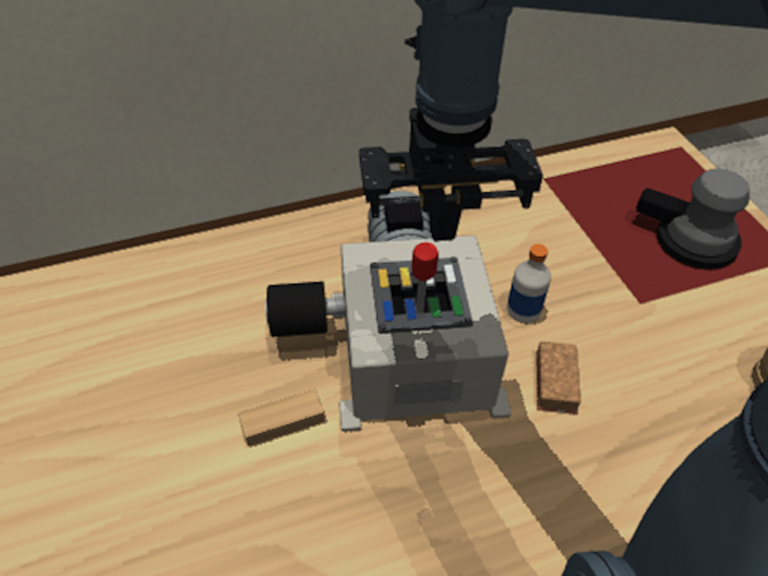

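The wrist view shows the knob at (385,165), in line with the shut fingers (column 386), and the box square to the view. I'll use it to cross-check the pose.

```bash
python3 - <<'E'
from h import *
import pickle
c=pickle.load(open("w1.pkl","rb"))
a,b,z=.066,.068,.153
obs=[((302,53),(a,b,z)),((470,53),(a,-b,z)),((462,219),(-a,-b,z)),((310,219),(-a,b,z))]
f=lambda p:np.concatenate([proj(c,rot(p[2])@np.array(P)+[p[0],p[1],0])*1.5-uv for uv,P in obs])
r=least_squares(f,[.546,-.02,-.23]);print(r.x,r.fun.round(1))
p=np.load("pose.npy");print(p)
for al in [-.12,-.1,-.08,-.06]:
    print(al,proj(c,rot(p[2])@lever(al,0,.235)+[p[0],p[1],0])*1.5,proj(c,rot(r.x[2])@lever(al,0,.235)+[r.x[0],r.x[1],0])*1.5)
E
```

```text
[ 0.54788865 -0.01976744 -0.22856741] [-2.5 -1.   2.6 -1.   1.5  1.5 -1.5  1.5]
[ 0.54608026 -0.01988198 -0.23371738]
-0.12 [387.16009617 183.78137886] [386.52080593 180.73481468]
-0.1 [387.2161833  175.57125036] [386.53064951 172.48386194]
-0.08 [387.27228866 167.21546706] [386.53998283 164.08749505]
-0.06 [387.32832563 158.72373251] [386.54877995 155.55549945]
```

Request:
carry_out:
  series:
    - [1, 0, 0, -0.035, 0, 0, 0]
    - [1, 0, 0, -0.035, 0, 0, 0]
    - [1, 0, 0, -0.035, 0, 0, 0]
    - [1, 0.0117, -0.0027, 0, 0, 0, 0]
    - [1, 0.0117, -0.0027, 0, 0, 0, 0]
    - [1, 0.0097, -0.0023, 0, 0, 0, 0]
    - [1, 0.0039, -0.0009, 0, 0, 0, 0]
    - [1, 0.0039, -0.0009, 0, 0, 0, 0]
    - [1, 0, 0, 0, 0, 0, 0]

```text
t: 2.92
eef_pos: [0.5007, -0.0112, 0.2259]
tcp_rot: [3.141, 0.0, -0.236]
wrist_force: [-1.3, 0.4, -0.1]
gripper_width: 0.0006
```

Request:
carry_out:
  series:
    - [1, 0.0039, -0.0009, 0, 0, 0, 0]
    - [1, 0.0039, -0.0009, 0, 0, 0, 0]
    - [1, 0, 0, 0, 0, 0, 0]

```text
t: 3.17
eef_pos: [0.5086, -0.0121, 0.226]
tcp_rot: [-3.142, -0.0, -0.235]
wrist_force: [-2.7, 0.2, 1.4]
gripper_width: 0.0004
```

```bash
cat > cap.py <<'E'
from rig import viewer
import cv2,sys,pickle
t=sys.argv[1]
d={n:viewer.capture(n) for n in ["top","side","wrist"]};pickle.dump(d,open(t+".pkl","wb"))
cv2.imwrite(f"pics/{t}_w.png",cv2.resize(d["wrist"]["color"][:,:,::-1],(768,576),interpolation=cv2.INTER_CUBIC))
a=cv2.resize(d["top"]["color"][135:265,200:340,::-1],(420,390),interpolation=cv2.INTER_CUBIC)
b=cv2.resize(d["side"]["color"][150:280,220:340,::-1],(360,390),interpolation=cv2.INTER_CUBIC)
cv2.imwrite(f"pics/{t}_ts.png",cv2.hconcat([a,b]))
E
python3 cap.py a
```

```text
(no output)
```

View pics/a_ts.png

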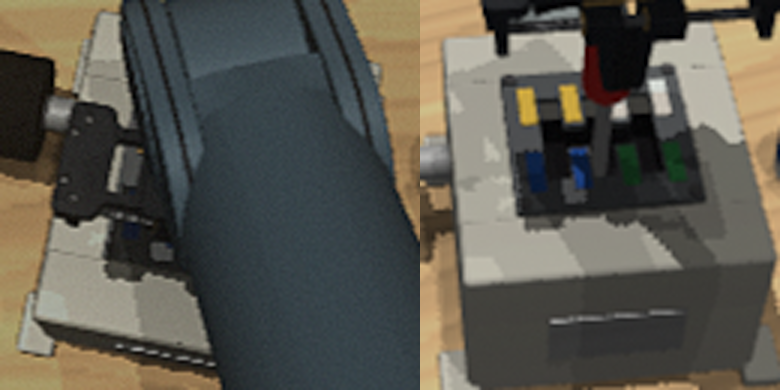

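View pics/a_w.png

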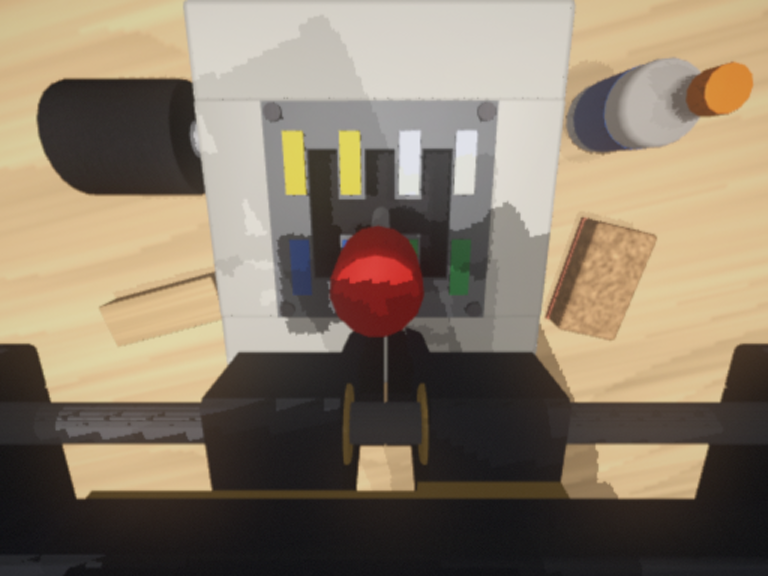

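The fingers touch the knob (about 2.7 N). In the wrist view its silhouette spans rows 227–337, columns 331–424. I'll write a silhouette fit for the lean.

```bash
cat > lean.py <<'E'
from h import *
import pickle,sys,cv2
P0=np.array([.547,-.020,-.231])
def knobpts(al,ac):
    R=.018;out=[]
    ax=lever(al,ac,1)-[0,0,.03];e1=np.cross(ax,[0,1,0]);e1/=np.linalg.norm(e1);e2=np.cross(ax,e1)
    for L in np.linspace(.185,.235,11):
        r=R-.003*(L in(.185,.235))
        for t in np.linspace(0,2*np.pi,40):out.append(lever(al,ac,L)+r*(np.cos(t)*e1+np.sin(t)*e2))
    return np.array(out)@rot(P0[2]).T+[P0[0],P0[1],0]
def mask(c):
    h=cv2.cvtColor(c["color"],cv2.COLOR_RGB2HSV);m=((h[...,0]<6)|(h[...,0]>174))&(h[...,1]>170)&(h[...,2]>50)
    n,l,s,_=cv2.connectedComponentsWithStats(m.astype(np.uint8));return s[1+np.argmax(s[1:,4])]
def bbox(c,al,ac):
    q=(c["R"]@knobpts(al,ac).T).T+c["t"];q=(c["K"]@q.T).T;q=q[:,:2]/q[:,2:]
    return np.r_[q.min(0),q.max(0)]
if __name__=="__main__":
    d=pickle.load(open(sys.argv[1]+".pkl","rb"))
    for n in sys.argv[2:]:
        s=mask(d[n]);o=np.array([s[0],s[1],s[0]+s[2],s[1]+s[3]])
        r=least_squares(lambda p:bbox(d[n],*p)-o,[0,0],loss="soft_l1")
        print(n,"bbox",o,"along,across",r.x.round(3),"res",(bbox(d[n],*r.x)-o).round(1))
E
python3 lean.py d0 top side; python3 lean.py a wrist
```

```text
top bbox [418  78 512 214] along,across [ 0.237 -1.331] res [ -73.6  113.2 -144.6   -6. ]
side bbox [275 162 292 187] along,across [-0.098  0.003] res [-1.1 -0.7  0.8  0.8]
wrist bbox [221 152 282 225] along,across [-0.062  0.005] res [-2.1 -1.7  2.   1.4]
```

Request:
carry_out:
  series:
    - [1, 0.0039, -0.0009, 0, 0, 0, 0]
    - [1, 0.0039, -0.0009, 0, 0, 0, 0]
    - [1, 0.0039, -0.0009, 0, 0, 0, 0]
    - [1, 0.001, 0, 0, 0, 0, 0]
    - [1, 0, 0, 0, 0, 0, 0]

```text
t: 3.73
eef_pos: [0.5216, -0.0147, 0.2258]
tcp_rot: [-3.141, -0.0, -0.235]
wrist_force: [-2.0, 0.9, 2.3]
gripper_width: -0.0002
```

```bash
python3 cap.py b; python3 lean.py b wrist
```

```text
wrist bbox [222 155 283 225] along,across [-0.001  0.004] res [-2.3 -2.4  2.2  1.4]
```

View pics/b_w.png

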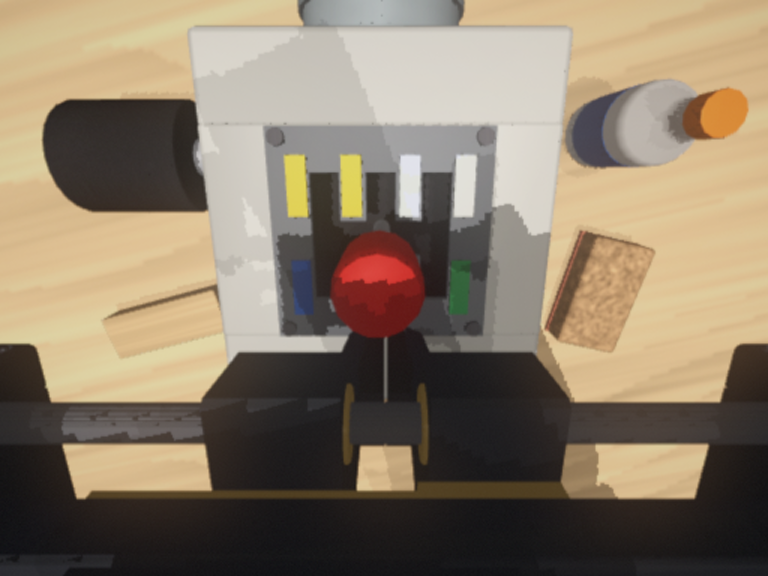

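The lever is now in the cross slot (along about 0; the stem shows at (381,222)). Next I back off and go round to the +y side.

Request:
carry_out:
  series:
    - [1, -0.0122, 0.0028, 0, 0, 0, 0]
    - [1, -0.0122, 0.0028, 0, 0, 0, 0]
    - [1, 0.0074, 0.0316, 0, 0, 0, 0]
    - [1, 0.0074, 0.0316, 0, 0, 0, 0]
    - [1, 0.0248, -0.0058, 0, 0, 0, 0]
    - [1, 0.0248, -0.0058, 0, 0, 0, 0]
    - [1, 0, 0, 0, 0, 0, 0]

```text
t: 4.47
eef_pos: [0.5652, 0.0412, 0.2258]
tcp_rot: [-3.141, -0.004, -0.237]
wrist_force: [0.0, -0.2, 0.6]
gripper_width: 0.0003
```

```bash
python3 cap.py c; python3 lean.py c wrist side
```

```text
wrist bbox [318 192 385 261] along,across [0.012 0.032] res [-7.2 -6.1  0.9  1.3]
side bbox [274 155 290 181] along,across [-0.012  0.007] res [-1.4 -0.6  0.9  0.6]
```

View pics/c_ts.png

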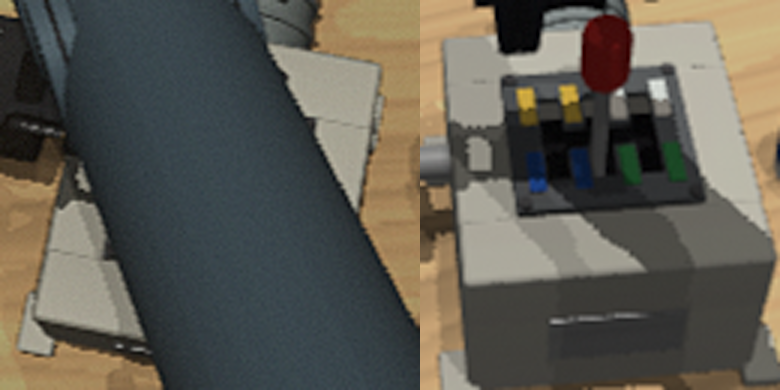

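View pics/c_w.png

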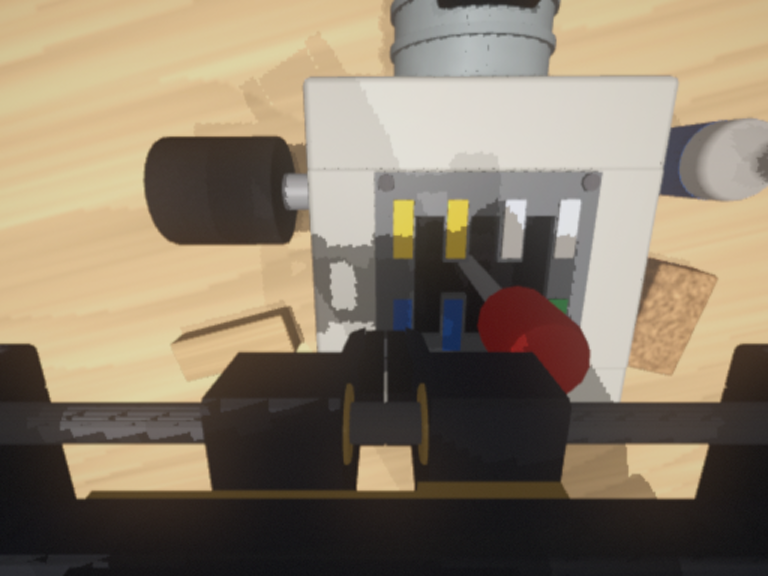

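The shut fingers stand beside the knob on its +y side, and the lever is still upright. I'll push toward -y in gentle steps.

Request:
carry_out:
  series:
    - [1, -0.0039, 0.0009, 0, 0, 0, 0]
    - [1, -0.0021, -0.0088, 0, 0, 0, 0]
    - [1, -0.0021, -0.0088, 0, 0, 0, 0]
    - [1, -0.0009, -0.0039, 0, 0, 0, 0]
    - [1, -0.0009, -0.0039, 0, 0, 0, 0]
    - [1, -0.0009, -0.0039, 0, 0, 0, 0]
    - [1, -0.0009, -0.0039, 0, 0, 0, 0]
    - [1, -0.0009, -0.0039, 0, 0, 0, 0]
    - [1, -0.0009, -0.0039, 0, 0, 0, 0]
    - [1, -0.0009, -0.0039, 0, 0, 0, 0]
    - [1, 0, 0, 0, 0, 0, 0]

```text
t: 5.53
eef_pos: [0.5467, -0.0025, 0.2259]
tcp_rot: [3.141, -0.0, -0.236]
wrist_force: [-0.0, 1.2, 1.5]
gripper_width: 0.0003
```

```bash
python3 cap.py e; python3 lean.py e side
```

```text
side bbox [281 155 299 180] along,across [-0.01  -0.075] res [-1.2 -1.1  0.8  1.1]
```

View pics/e_ts.png

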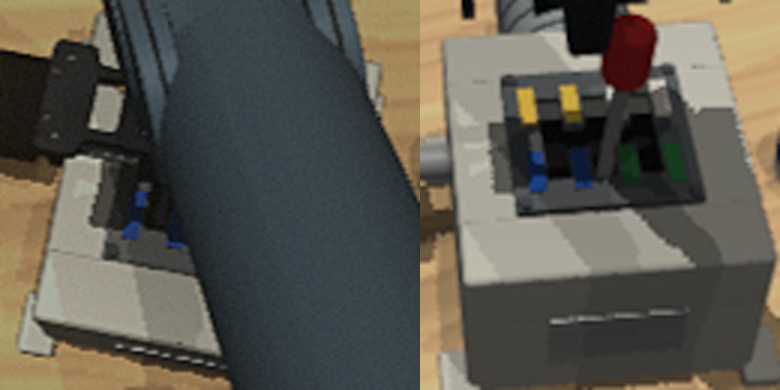

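View pics/e_w.png

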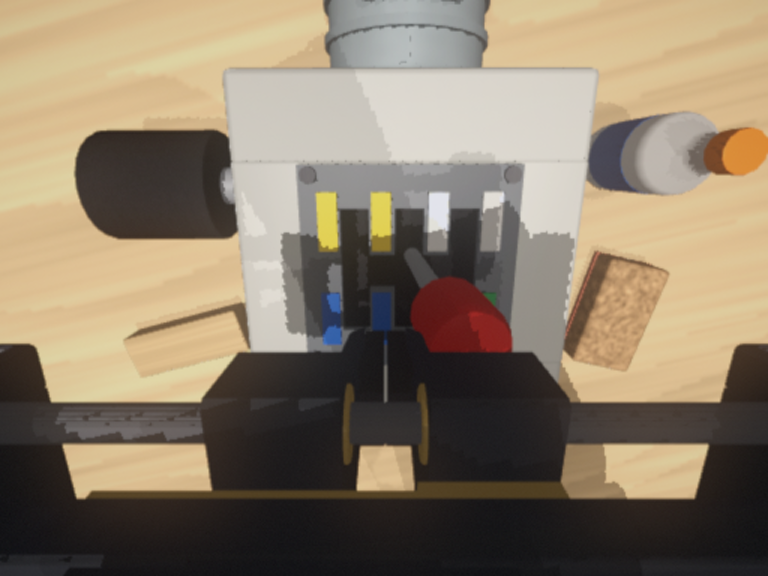

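Request:
carry_out:
  series:
    - [1, -0.0009, -0.0039, 0, 0, 0, 0]
    - [1, -0.0009, -0.0039, 0, 0, 0, 0]
    - [1, -0.0009, -0.0039, 0, 0, 0, 0]
    - [1, -0.0009, -0.0039, 0, 0, 0, 0]
    - [1, -0.0009, -0.0039, 0, 0, 0, 0]
    - [1, -0.0009, -0.0039, 0, 0, 0, 0]
    - [1, -0.0009, -0.0039, 0, 0, 0, 0]
    - [1, -0.0009, -0.0039, 0, 0, 0, 0]
    - [1, 0, 0, 0, 0, 0, 0]

```text
t: 6.43
eef_pos: [0.5392, -0.0341, 0.2258]
tcp_rot: [3.141, 0.0, -0.237]
wrist_force: [-0.6, 1.3, -0.8]
gripper_width: 0.0005
```

```bash
python3 cap.py f; python3 lean.py f side wrist
```

```text
side bbox [293 156 313 181] along,across [-0.018 -0.207] res [-1.3 -0.9  0.9  1. ]
wrist bbox [266 188 336 235] along,across [ 0.058 -0.2  ] res [ -3.2 -21.4   1.3   1.4]
```

View pics/f_ts.png

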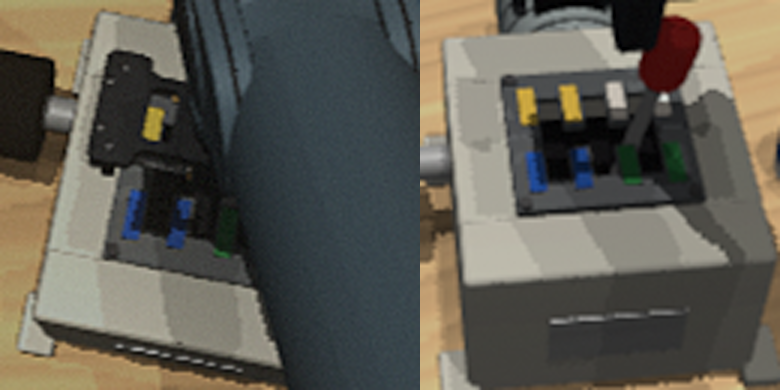

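View pics/f_w.png

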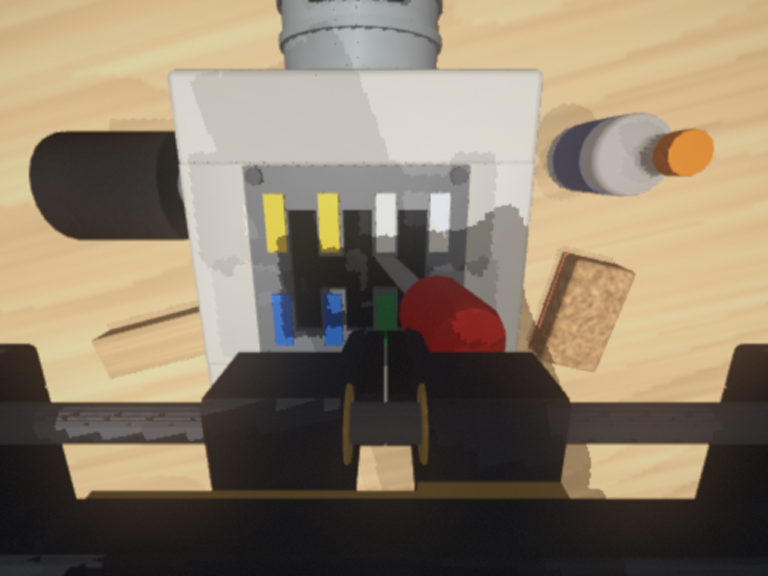

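Request:
carry_out:
  series:
    - [1, -0.0007, -0.0029, 0, 0, 0, 0]
    - [1, -0.0007, -0.0029, 0, 0, 0, 0]
    - [1, -0.0007, -0.0029, 0, 0, 0, 0]
    - [1, 0, 0, 0, 0, 0, 0]

```text
t: 6.92
eef_pos: [0.5372, -0.0421, 0.2258]
tcp_rot: [3.141, 0.0, -0.236]
wrist_force: [0.6, 0.4, -0.4]
gripper_width: 0.0005
```

```bash
python3 cap.py g; python3 lean.py g side wrist
```

```text
side bbox [296 156 317 181] along,across [-0.013 -0.246] res [-0.9 -0.9  0.8  0.9]
wrist bbox [264 187 334 235] along,across [ 0.054 -0.237] res [ -3.4 -19.9   1.5   1.4]
```

View pics/g_w.png

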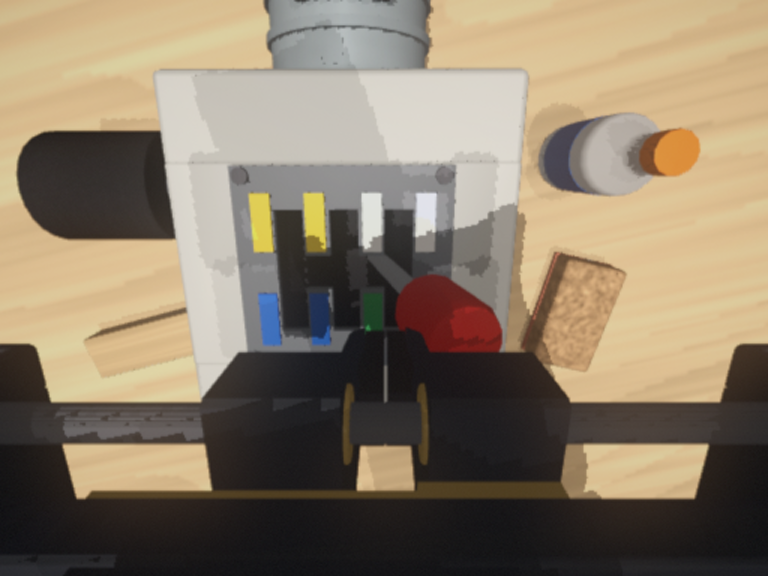

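View pics/g_ts.png

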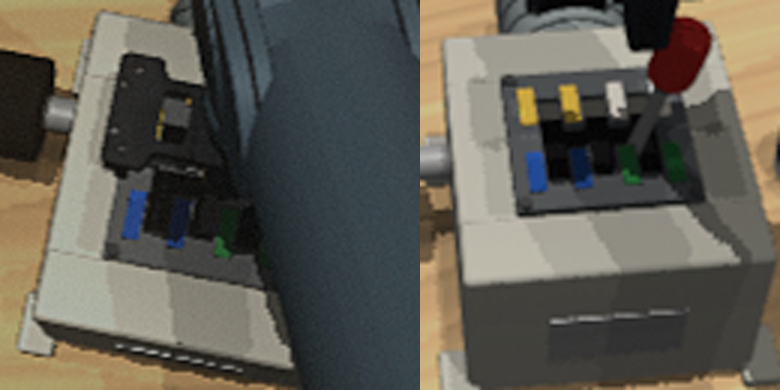

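Request:
carry_out:
  series:
    - [1, -0.0007, -0.0029, 0, 0, 0, 0]
    - [1, -0.0007, -0.0029, 0, 0, 0, 0]
    - [1, 0, 0, 0, 0, 0, 0]

```text
t: 7.32
eef_pos: [0.5358, -0.0478, 0.2257]
tcp_rot: [3.141, 0.0, -0.236]
wrist_force: [0.4, 1.2, -0.3]
gripper_width: 0.0008
```

```bash
python3 cap.py i; python3 lean.py i side wrist
```

```text
side bbox [298 156 319 181] along,across [-0.01  -0.268] res [-1.1 -0.9  0.9  0.9]
wrist bbox [262 188 333 235] along,across [ 0.05  -0.264] res [ -2.7 -20.4   1.2   1.5]
```

View pics/i_ts.png

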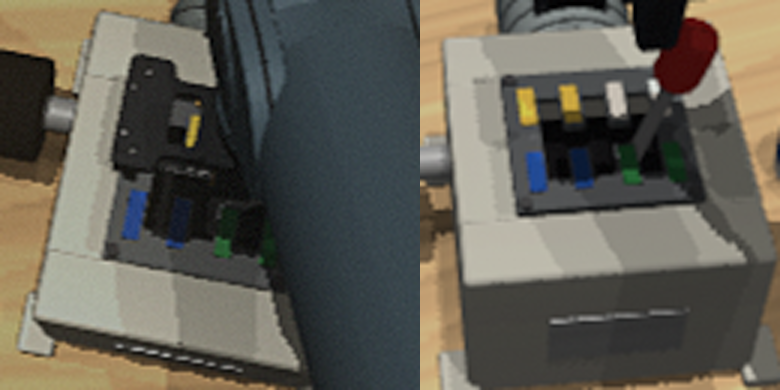

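Across is about -0.268, inside the outer slot's width. I nudge 1 mm more, then go round to the knob's +x side.

Request:
carry_out:
  series:
    - [1, -0.0002, -0.001, 0, 0, 0, 0]
    - [1, 0, 0, 0, 0, 0, 0]
    - [1, 0.0046, 0.0195, 0, 0, 0, 0]
    - [1, 0.0268, -0.0063, 0, 0, 0, 0]
    - [1, 0.0268, -0.0063, 0, 0, 0, 0]
    - [1, -0.0053, -0.0224, 0, 0, 0, 0]
    - [1, -0.0053, -0.0224, 0, 0, 0, 0]
    - [1, 0, 0, -0.01, 0, 0, 0]
    - [1, 0, 0, 0, 0, 0, 0]

```text
t: 8.22
eef_pos: [0.5821, -0.0881, 0.2142]
tcp_rot: [3.14, 0.002, -0.238]
wrist_force: [0.1, 0.3, -0.7]
gripper_width: 0.0007
```

```bash
python3 cap.py j; python3 lean.py j side
```

```text
side bbox [298 156 319 182] along,across [-0.017 -0.266] res [-1.1 -0.4  0.9  0.4]
```

View pics/j_ts.png

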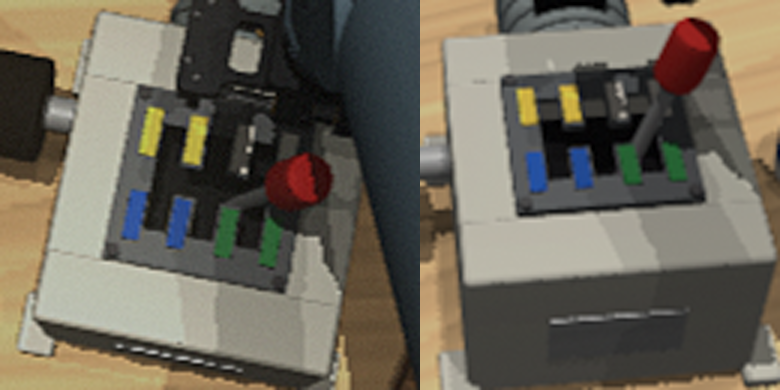

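The fingers are behind the knob on its +x side, and the lever is in the cross slot at the green column. I'll push toward -x.

Request:
carry_out:
  series:
    - [1, -0.0097, 0.0023, 0, 0, 0, 0]
    - [1, -0.0097, 0.0023, 0, 0, 0, 0]
    - [1, -0.0039, 0.0009, 0, 0, 0, 0]
    - [1, -0.0039, 0.0009, 0, 0, 0, 0]
    - [1, -0.0039, 0.0009, 0, 0, 0, 0]
    - [1, -0.0039, 0.0009, 0, 0, 0, 0]
    - [1, -0.0039, 0.0009, 0, 0, 0, 0]
    - [1, 0, 0, 0, 0, 0, 0]

```text
t: 9.03
eef_pos: [0.5442, -0.0769, 0.2161]
tcp_rot: [3.141, -0.0, -0.235]
wrist_force: [1.4, -0.2, 1.2]
gripper_width: 0.0006
```

```bash
python3 cap.py k; python3 lean.py k side
```

```text
side bbox [300 161 321 186] along,across [-0.075 -0.277] res [-1.4 -0.7  1.1  0.7]
```

View pics/k_ts.png

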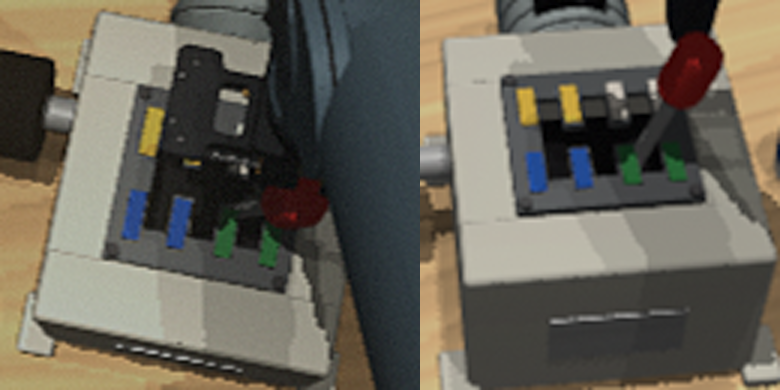

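Request:
carry_out:
  series:
    - [1, -0.0039, 0.0009, 0, 0, 0, 0]
    - [1, -0.0039, 0.0009, 0, 0, 0, 0]
    - [1, -0.0039, 0.0009, 0, 0, 0, 0]
    - [1, -0.0039, 0.0009, 0, 0, 0, 0]
    - [1, -0.0039, 0.0009, 0, 0, 0, 0]
    - [1, -0.0039, 0.0009, 0, 0, 0, 0]
    - [1, -0.0039, 0.0009, 0, 0, 0, 0]
    - [1, 0, 0, 0, 0, 0, 0]

```text
t: 9.85
eef_pos: [0.5162, -0.0707, 0.2158]
tcp_rot: [3.141, 0.001, -0.235]
wrist_force: [2.0, -0.5, -0.2]
gripper_width: 0.0006
```

```bash
python3 cap.py l; python3 lean.py l side
```

```text
side bbox [301 172 323 196] along,across [-0.202 -0.275] res [-1.1 -0.5  0.9  0.6]
```

View pics/l_ts.png

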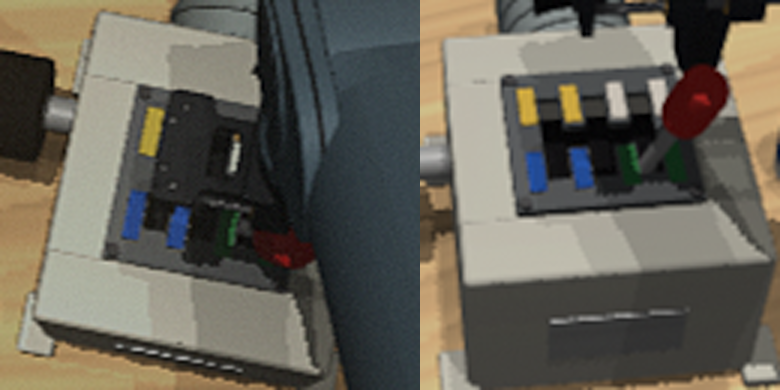

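Request:
carry_out:
  series:
    - [1, -0.0029, 0.0007, 0, 0, 0, 0]
    - [1, -0.0029, 0.0007, 0, 0, 0, 0]
    - [1, -0.0029, 0.0007, 0, 0, 0, 0]
    - [1, 0, 0, 0, 0, 0, 0]

```text
t: 10.33
eef_pos: [0.5079, -0.0685, 0.2158]
tcp_rot: [3.141, 0.0, -0.235]
wrist_force: [1.0, 0.2, -1.0]
gripper_width: 0.0004
```

Request:
carry_out:
  series:
    - [1, -0.002, 0.0005, 0, 0, 0, 0]
    - [1, 0, 0, 0, 0, 0, 0]

```text
t: 10.5
eef_pos: [0.5062, -0.0681, 0.2159]
tcp_rot: [3.142, 0.0, -0.235]
wrist_force: [1.8, -0.8, -1.2]
gripper_width: 0.0003
```

```bash
python3 cap.py m; python3 lean.py m side
```

```text
side bbox [301 176 323 200] along,across [-0.247 -0.269] res [-1.2 -0.4  1.   0.4]
```

Not at the stop by force yet. I continue in 1.5 mm steps until the force rises.

Request:
carry_out:
  series:
    - [1, -0.0015, 0.0003, 0, 0, 0, 0]
    - [1, 0, 0, 0, 0, 0, 0]

```text
t: 10.82
eef_pos: [0.5049, -0.0677, 0.2158]
tcp_rot: [-3.141, -0.0, -0.235]
wrist_force: [1.6, -0.9, -1.5]
gripper_width: 0.0005
```

Request:
carry_out:
  series:
    - [1, -0.0015, 0.0003, 0, 0, 0, 0]
    - [1, 0, 0, 0, 0, 0, 0]

```text
t: 10.98
eef_pos: [0.5042, -0.0676, 0.216]
tcp_rot: [-3.141, -0.002, -0.235]
wrist_force: [4.7, -1.5, -2.9]
gripper_width: 0.0004
```

Request:
carry_out:
  series:
    - [1, -0.0015, 0.0003, 0, 0, 0, 0]
    - [1, 0, 0, 0, 0, 0, 0]
    - [1, 0, 0, 0, 0, 0, 0]

```text
t: 11.23
eef_pos: [0.5036, -0.0675, 0.2162]
tcp_rot: [-3.141, -0.004, -0.235]
wrist_force: [6.5, -1.7, -3.8]
gripper_width: 0.001
```

```bash
python3 cap.py n; python3 lean.py n side
```

```text
side bbox [301 177 323 200] along,across [-0.253 -0.269] res [-1.2 -0.8  1.   0.9]
```

The fingers now stall with the force rising (6.5 N), so the lever is at its stop. I back off along +x, rise clear and move away.

Request:
carry_out:
  series:
    - [1, 0.0049, -0.0011, 0, 0, 0, 0]
    - [1, 0.0195, -0.0046, 0, 0, 0, 0]
    - [1, 0.0195, -0.0046, 0, 0, 0, 0]
    - [1, 0, 0, 0.03, 0, 0, 0]
    - [1, 0, 0, 0.03, 0, 0, 0]
    - [1, 0, 0, 0.03, 0, 0, 0]
    - [1, 0, 0, 0.03, 0, 0, 0]
    - [1, 0, 0, 0, 0, 0, 0]

```text
t: 12.05
eef_pos: [0.548, -0.0774, 0.3415]
tcp_rot: [-3.141, -0.007, -0.235]
wrist_force: [1.0, 0.1, 0.9]
gripper_width: 0.0003
```

Request:
carry_out:
  series:
    - [1, -0.01, -0.03, 0, 0, 0, 0]
    - [1, -0.01, -0.03, 0, 0, 0, 0]
    - [1, -0.01, -0.03, 0, 0, 0, 0]
    - [1, -0.01, -0.03, 0, 0, 0, 0]
    - [1, -0.01, -0.03, 0, 0, 0, 0]
    - [1, -0.01, -0.03, 0, 0, 0, 0]
    - [1, -0.01, -0.03, 0, 0, 0, 0]
    - [1, -0.01, -0.03, 0, 0, 0, 0]
    - [1, -0.01, -0.03, 0, 0, 0, 0]
    - [1, -0.01, -0.03, 0, 0, 0, 0]
    - [1, 0, 0, 0, 0, 0, 0]
    - [1, 0, 0, 0, 0, 0, 0]

```text
t: 13.05
eef_pos: [0.444, -0.3788, 0.3347]
tcp_rot: [-3.141, 0.003, -0.239]
wrist_force: [1.3, 0.0, -0.1]
gripper_width: 0.0
```

```bash
python3 cap.py o; python3 lean.py o side; python3 - <<'E'
import pickle,cv2
d=pickle.load(open("o.pkl","rb"))
cv2.imwrite("pics/o_t.png",cv2.resize(d["top"]["color"][:,:,::-1],(768,576)))
E
```

```text
side bbox [301 177 323 200] along,across [-0.253 -0.269] res [-1.2 -0.8  1.   0.9]
```

View pics/o_ts.png

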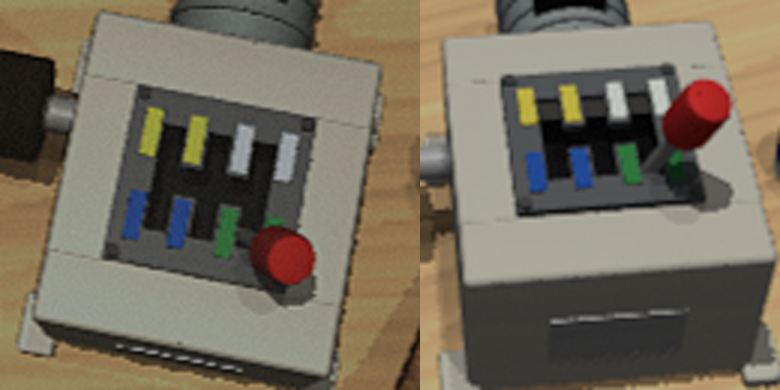

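View pics/o_t.png

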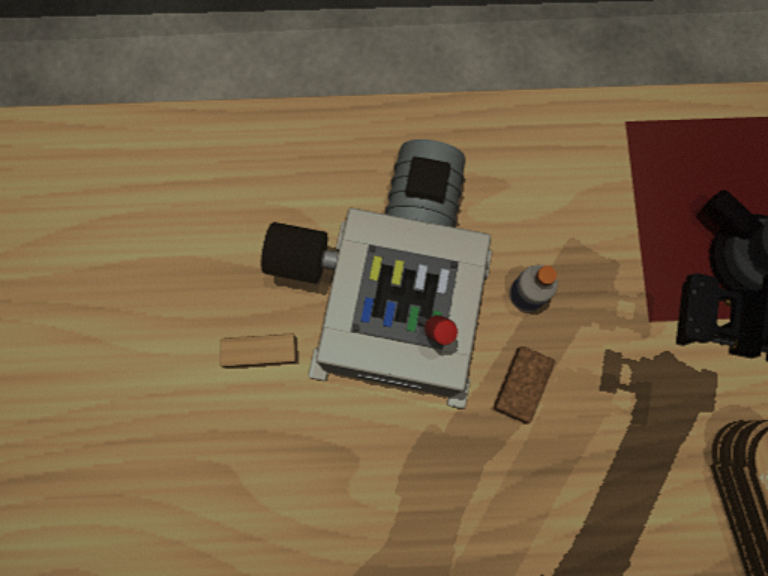

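The lever stands between the green strips (knob at (441,331) in the top view) with its lean unchanged after release. The bottle, block and offcut are where they were, and the arm is clear.

```bash
python3 -c "
from rig import ticket
print(ticket.job_done())"
```

```text
the job is handed in; nothing more can be done
None
```

The lever is home in the green slot, and I handed the job in at about 13 s of the 56 s allowed. I used the shut fingers only as a pusher and never gripped the knob: +x into the cross slot, -y across the gate, then -x home. The lever did not enter the blue, yellow or white slot.

**At the stop:** the fingers stalled and the wrist force rose to about 6.5 N. The highest reading at the end of any move was about 8 N in total; I did not log forces in between.

**After release:** the side camera put the lever at along ≈ -0.253 and across ≈ -0.269, the same as before I backed off. The stop is -0.25 and the outer slot centre is -0.276. In the top view the knob stands over the green slot end. The bottle, sanding block and offcut look unmoved, and the arm was well clear.

**Checks that disagreed:**
- The three cameras differed by up to about 3 mm and 0.01 rad on the box's place and yaw.
- The wrist camera's fore-and-aft lean reading was wrong while the fingers partly hid the knob.
- The automatic knob finder failed on the first top picture, so I used the side camera, the wrist force and the pictures instead.

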